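# Shut, pin and squeeze the casting mould

### The arm

A 7-joint arm with a two-finger parallel gripper is mounted at the origin on the work surface. World frame = base frame: x ahead of the robot, y to its left, z up, the work surface at z = 0. Lengths are in m, angles in degrees, forces in N, time in s.
With the tool pointing down it reaches from about 0.425 to 0.875 m from the base axis. Payload 4.7 kg.
Tool frame: the origin (TCP) lies at the very end of the fingers, on their centre line; the grasp point (between the pads) lies 19 mm behind it; z points along the fingers, y is the line along which they close (so a half turn about z gives the same grasp; the last joint's range is limited). The gripper opens to 87 mm and grips with 3 to 60 N. Pads are 19 mm wide; open, the fingers measure 117 mm over their backs; the gripper's body (75 mm by 190 mm) begins 51 mm behind the grasp point.
Start: joints at [-65.426, 18.392, -4.016, 83.108, 1.295, 78.541, -3.26], TCP at [0.262, 0.595, 0.223] pointing down, gripper open.
Joint ranges: [-163.93, 163.93], [-17.29, 119.83], [-79.2, 71.16], [3.27, 140.29], [-89.18, 269.18], [5.43, 117.66], [-154.24, 154.24]. Speed limits (degrees/s): [147.25, 147.25, 180, 180, 180, 180, 180].

### API

Orientations are given as [roll, pitch, yaw] about the fixed x, y, z axes, in that order (R = Rz(yaw) Ry(pitch) Rx(roll)).
In Python, from cell import telemetry, cams, env gives the robot as it stands.
- The arm moves only by the tool arm_command, never from a script. Its argument "series" is text: rows parted by semicolons, each of 5 numbers parted by spaces: the shift along the tool's x, y, z in mm, then the turn about the tool's z in rad, then the closure in counts, from 0 (fully open) to 255 (shut). A call has 1 to 20 rows; each row shifts and turns the commanded pose from where the row before left it, along the tool's axes as they then stand; what a row does not reach is not made up. A row lasts 1/12 s, in which the tool goes at most 41.7 mm and 7.16 degrees, less where a joint would pass 70% of its speed; a pose out of reach is approached as far as the arm can. A call is refused whole if a number of a shift passes 41.7 or a number of a turn 0.125, either way. A call with a gripper value outside its range is refused whole. The fingers move at their own pace and stop on an object; "squeeze" is the grip in N (left out, the last holds). Time passes only in rows, so rows that do not move let the fingers close. It gives the time, the measured TCP pose, the force, the opening and the grip force at its end, in the units of the state.
- telemetry.get_obs(): the state, without advancing time (a new reading comes with each control period).
- cams.read_camera(name): name is "scene" or "top" or "wrist"; returns the picture (384x512x3 uint8, blue, green, red); there is no depth.
- cams.calibration(name): a dict with "K" (3x3 intrinsics, pixels), "origin" and "rotation" of the camera in the world; the wrist camera has in their place "hand_eye" (4x4, takes a point from camera to tool coordinates, whose origin is the TCP and whose axes are the flange's). Camera axes: x right, y down, z forward; pixel columns grow to the right and rows downward; lengths in m; the calibration is good to about 2 mm. A picture is of the moment at which its call begins: read the wrist's pose just before it. calibration takes no time and is no camera call.
- env.sign_off(): hands the job in; it is judged then, once.
The state is a dict: "time_s": time; "qpos": joint angles; "joint_velocities": joint speeds; "effort": joint torques, N m; "tool_pos": TCP position; "tool_rot": TCP orientation; "force": force on the tool from outside, world axes, zero at the start; "wrist_torque": the same for the moment, N m; "grip_width": finger opening in m; "grasp_force": force on a finger pad.
Only numpy, scipy, OpenCV 4.12 (cv2) and the standard library are available. Lean on these libraries where they do the work, as an engineer would, in place of code of your own. Each camera call takes 0.05 s, during which the arm holds its last target. There are 200 camera calls.

### The job

Get the hinged casting mould ready for pouring: swing its open half shut and push the long locking pin from the wooden stand down through the three lugs until its collar sits on the top lug. Then take hold across both halves, squeeze the seam tight so that its rubber seal is pressed in, and finish while still holding the squeeze. Leave everything else where it is.

Things in the scene. Friction and masses are not known exactly. Their poses are not given: they have to be found in the camera images.
- mould: the casting mould: an upright plywood and plaster box, parted lengthwise into a fixed and a hinged half, on a 236 x 125 x 18 mm board fixed to the table. Origin: centre of the board's underside. x along the seam towards the hinge, y across the seam towards the side where the moving half opens, z up. The seam plane is y = 0.
- door (a joint): the vertical hinge of the moving half, rad; 0.6 to 1.1 at the start, 0 when the half is shut and just touches the rubber seal (seam gap 3 mm). The stiff hinge (0.12 Nm) stays where it is left; it opens clockwise seen from above.
- seal (a joint): how far the shut moving half is squeezed further in against the rubber seal, rad about the same hinge: 0 free, 0.012 fully pressed in. The rubber pushes back: 2.5 N on moving_face starts it, 9 N holds 0.008, 12 N gives the full 0.012, its stop. Let go, it springs back to 0.
- hinge (a point): on the hinge's vertical axis, level with the mould's top, at x = 85 mm, y = 0 of the mould; axes as the mould's.
- lug_mouth (a point): centre of the chamfered 13 mm hole at the top of the top lug, where the pin goes in: x = -75 mm, y = 0 of the mould, 122 mm above the table; axes as the mould's. Top lug (122 to 108 mm high) and bottom lug (88 to 74 mm) belong to the fixed half. Lugs are steel, 36 mm along x by 34 mm.
- moving_lug (a point): centre of the top of the 13 mm hole in the moving half's lug, 105 mm above the table (the lug is 14 mm thick); it goes between the other two lugs. Shut, it is 1.2 mm to +y of their axis, with the seal pressed in about in line; 1.5 mm play allows for it. 160 mm from the hinge.
- moving_face (a point): point on the outer face of the moving half, 75 mm from the hinge and 15 mm below its top edge, 31 mm from the seam plane. Turns with the half: x along it towards the hinge, y straight out of this face. The half is a slab 130 mm long (10 to 140 mm from the hinge), 29.5 mm thick, 22 to 122 mm above the table, 0.6 kg. Push on this face to shut it.
- fixed_half: the half that is screwed to the board, with the top and bottom lug; origin and axes as the mould's. A slab from x = -55 to 75 mm, y = -1.5 to -31 mm, 22 to 122 mm above the table. Shut, the mould is 62 mm thick over both outer faces, about 1 mm less with the seal squeezed in.
- pin_handle (a point): centre of the handle of the long steel locking pin; z along the pin, handle end up. Handle 16 mm across, 44 mm long; under it a collar 20 mm across, 4 mm thick, its underside 26 mm below this point; then a shank 10 mm thick, 62 mm long with a tapered tip, its end 88 mm below this point. 90 g. It starts upright in the stand, this point 98 mm above the table.
- pin_collar (a point): centre of the underside of the long pin's collar, which comes to rest on the top lug; z along the pin, upwards.
- stand: the pin stand, a fixed wooden block 150 x 60 x 45 mm; origin under its centre, x along its length. Two 12 mm holes, 35 mm deep, at x = -40 and 40 mm hold the two pins, either way round.
- short_pin_ball (a point): centre of the 22 mm ball knob of a shorter pin (38 mm shank) standing in the stand's other hole, 70 mm above the table. It belongs to another mould: leave it.
- paint_can: paint can, 90 mm across, 110 mm high, standing; origin under its centre. Leave it.
- glue_bottle: glue bottle, 48 mm across, 130 mm high, standing; origin under its centre. Leave it.
- plaster_bowl: mixing bowl, 120 mm across, 55 mm high; origin under its centre. Leave it.
- spatula: spatula lying flat; origin near its middle. Leave it.
- paint_brush: paint brush lying flat; origin near its middle. Leave it.
- tape_roll: empty-cored roll, 90 mm across, 24 mm high; origin under its centre. Leave it.
- cast_jug: small white cast jug, 37 mm across, 66 mm high, standing; origin under its centre. Leave it.

How it is judged (in metres and radians):
On the way, in this order (a step that is already met when the one before it is completed fails the run):
1. the moving half is swung shut (value of joint door below 0.04 rad), for 0.2 s.
2. the long pin is through all three lugs, its collar on the top lug (horizontal distance between pin_collar and lug_mouth below 0.006 m and z of pin_collar in the frame of lug_mouth between -0.006 and 0.004 m and angle between pin_collar's own z axis and vertical below 0.15 rad and value of joint door below 0.04 rad), for 0.2 s.
At the end, for the whole second after the job is handed in: The long pin stands in the lugs, within 6 mm of the hole's axis and 0.15 rad of upright, its collar within 4 mm of the top lug; the fingers press on both halves with more than 5 N each and the door joint reads below 0.01 rad and the seal joint above 0.007 rad (the seal pressed in) (horizontal distance between pin_collar and lug_mouth below 0.006 m and z of pin_collar in the frame of lug_mouth between -0.006 and 0.004 m and angle between pin_collar's own z axis and vertical below 0.15 rad and value of joint door below 0.01 rad and value of joint seal above 0.007 rad and contact force between the fingers and door above 5 N and contact force between the fingers and fixed_half above 5 N); the arm keeps its last pose, push and grip.
It fails at once if a bystander (short pin, can, bottle, bowl, spatula, brush, tape roll or jug) is moved by more than 30 mm (distance of any of short_pin_ball, paint_can, glue_bottle, plaster_bowl, spatula, paint_brush, tape_roll, cast_jug from where it was at the start of the episode above 0.03 m).
It also fails if it takes over 61 s, if anything falls off the work surface, if the arm or the gripper's body presses on something with over 40 N, if the wrist force passes 120 N, or if a joint passes its speed limit or range.

## Working session

There is one attempt and no reset: what is moved stays moved. The work goes in short steps, Python scripts to look and compute and a tool call to move; the robot and the scene stay as the last step left them, time stands still between calls to the robot, and variables do not carry over. Pictures are saved under pics/ and viewed, at most 10 in all, crops included, and the job is handed in when it is done.

Besides the shell and the picture viewer there is one more tool, called after ">>>" as name(argument=value, ...) on one line, values as JSON. arm_command: Moves the arm, as the interface text tells. Its arguments: {"type":"object","properties":{"series":{"type":"string"},"squeeze":{"type":"number"}},"required":["series"]}

```bash
mkdir -p pics; ls; cat > h.py <<'E'
import numpy as np, cv2
from cell import telemetry, cams, env
from scipy.spatial.transform import Rotation as R
def snap(n,f,scale=1,crop=None):
    im=cams.read_camera(n)
    if crop: im=im[crop[1]:crop[3],crop[0]:crop[2]]
    if scale!=1: im=cv2.resize(im,None,fx=scale,fy=scale,interpolation=cv2.INTER_CUBIC)
    cv2.imwrite('pics/'+f,im)
def cam(n,obs=None):
    c=cams.calibration(n); K=np.array(c['K'])
    if 'hand_eye' in c:
        o=obs or telemetry.get_obs()
        H=np.array(c['hand_eye']); Rt=R.from_euler('xyz',o['tool_rot'],degrees=True).as_matrix()
        return K,Rt@H[:3,3]+np.array(o['tool_pos']),Rt@H[:3,:3]
    return K,np.array(c['origin']),np.array(c['rotation'])
def atz(n,u,v,z,obs=None):
    K,o,Rm=cam(n,obs); d=Rm@np.linalg.solve(K,[u,v,1]); return o+d*(z-o[2])/d[2]
def proj(n,p,obs=None):
    K,o,Rm=cam(n,obs); q=K@(Rm.T@(np.array(p)-o)); return q[:2]/q[2]
E
python3 - <<'E'
from h import *
print(telemetry.get_obs())
snap('top','top.png',1.56); snap('scene','scene.png',1.56)
for n in('top','scene'):print(cam(n))
print(cams.calibration('wrist'))
E
```

```text
pics
{'time_s': 0.0, 'qpos': array([-65.42759402,  18.43772088,  -4.01446903,  83.1752419 ,
         1.29607452,  78.53966407,  -3.26133396]), 'joint_velocities': array([-0.00873086, -0.05616496,  0.00076763,  0.01033866,  0.00057787,
        0.00708325, -0.01134401]), 'effort': array([-6.08243022e-05, -4.91285276e+01, -4.03896226e-01, -3.12534428e+01,
       -6.40179100e-02,  4.40077053e-02,  1.73795243e-04]), 'tool_pos': array([0.26177842, 0.59435582, 0.22147356]), 'tool_rot': array([-1.79892671e+02,  7.12561152e-03,  1.56235230e+02]), 'force': array([-0.14052397,  0.04486127,  0.7947357 ]), 'wrist_torque': array([ 0.05841624, -0.0200401 ,  0.01618544]), 'grasp_force': 0.0, 'grip_width': 0.0869688396644412}
(array([[429.0240449 ,   0.        , 253.66856333],
       [  0.        , 429.0240449 , 190.30975912],
       [  0.        ,   0.        ,   1.        ]]), array([ 0.28081998, -0.00379045,  1.25414185]), array([-1.67631866e+02, -4.28584367e-02, -8.92086213e+01]))
(array([[443.00696846,   0.        , 264.44639575],
       [  0.        , 443.00696846, 195.751204  ],
       [  0.        ,   0.        ,   1.        ]]), array([ 1.24796422, -0.02632976,  1.07519661]), array([-144.70929933,    0.8426888 ,   86.62735457]))
{'K': array([[288.98276421,   0.        , 248.27523858],
       [  0.        , 288.98276421, 192.73101066],
       [  0.        ,   0.        ,   1.        ]]), 'hand_eye': array([[ 2.25873402e-04, -9.61760231e-01, -2.73892691e-01,
         7.53243579e-02],
       [ 9.99999784e-01,  3.86348732e-04, -5.31965608e-04,
         3.15788973e-04],
       [ 6.17441460e-04, -2.73892512e-01,  9.61760111e-01,
        -1.61628659e-01],
       [ 0.00000000e+00,  0.00000000e+00,  0.00000000e+00,
         1.00000000e+00]])}
```

```bash
sed -i "s/return K,np.array(c\['origin'\]),np.array(c\['rotation'\])/return K,np.array(c['origin']),R.from_euler('xyz',c['rotation'],degrees=True).as_matrix()/" h.py
```

```text
(no output)
```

View pics/top.png

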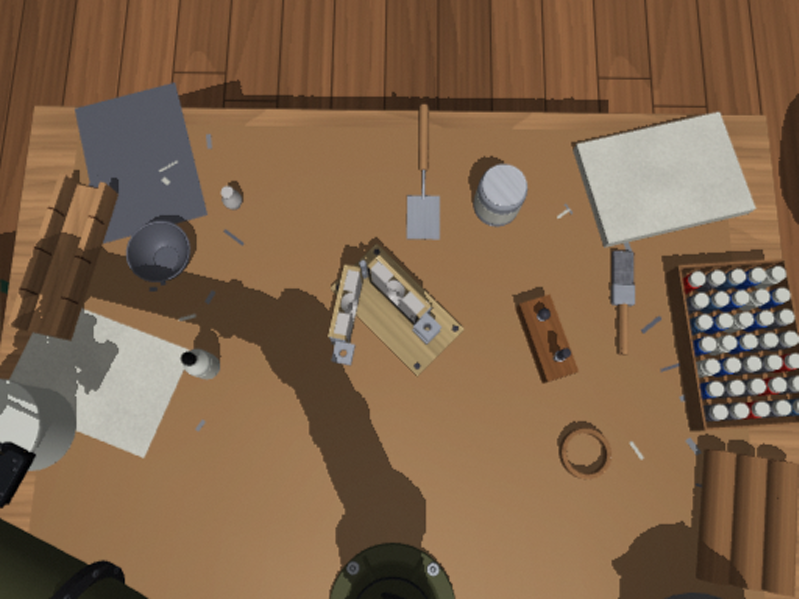

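View pics/scene.png

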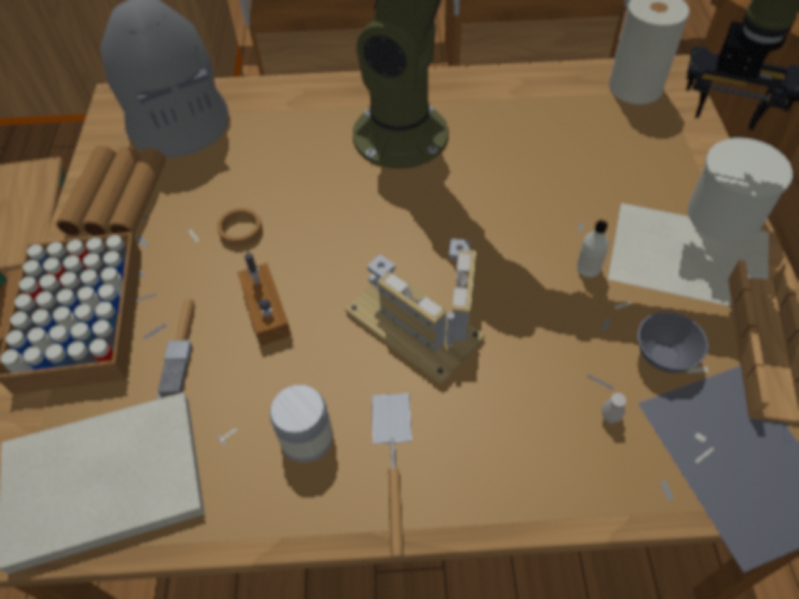

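```bash
python3 - <<'E'
from h import *
s=1.5625
for nm,u,v,z in [('lug',427,326,.122),('hinge',364,265,.122),('mlug',343,352,.105),('pin',562,354,.12),('pinc',564,354,.10),('ball',543,313,.07),('st1',515,299,.045),('st2',543,290,.045),('st3',578,372,.045),('st4',547,382,.045),('can',502,187,.11),('spat',424,195,0),('bowl',158,250,.03),('bottle',190,360,.13)]:
  print(nm,atz('top',u/s,v/s,z).round(4))
for nm,u,v,z in [('lug',380,266,.122),('mlug',459,247,.105),('pin',250,257,.12),('ball',265,306,.07)]:
  print('sc',nm,atz('scene',u/s,v/s,z).round(4))
im=cams.read_camera('top');a=cv2.resize(im[140:270,200:300],None,fx=4,fy=4,interpolation=2);b=cv2.resize(im[170:260,320:380],None,fx=4,fy=4,interpolation=2)
b=cv2.copyMakeBorder(b,0,520-360,0,0,0);cv2.imwrite('pics/c1.png',np.hstack([a,b]))
E
```

```text
lug [ 0.4796 -0.0544  0.122 ]
hinge [0.5862 0.0561 0.122 ]
mlug [0.4351 0.0895 0.105 ]
pin [ 0.4348 -0.2843  0.12  ]
pinc [ 0.4376 -0.2927  0.1   ]
ball [ 0.5153 -0.2653  0.07  ]
st1 [ 0.5459 -0.2201  0.045 ]
st2 [ 0.5637 -0.2723  0.045 ]
st3 [ 0.4128 -0.3304  0.045 ]
st4 [ 0.394  -0.2739  0.045 ]
can [ 0.7392 -0.1899  0.11  ]
spat [ 0.7642 -0.0528  0.    ]
bowl [0.6349 0.4527 0.03  ]
bottle [0.4146 0.3443 0.13  ]
sc lug [ 0.4837 -0.0539  0.122 ]
sc mlug [0.4359 0.091  0.105 ]
sc pin [ 0.4451 -0.2854  0.12  ]
sc ball [ 0.5188 -0.2633  0.07  ]
```

View pics/c1.png

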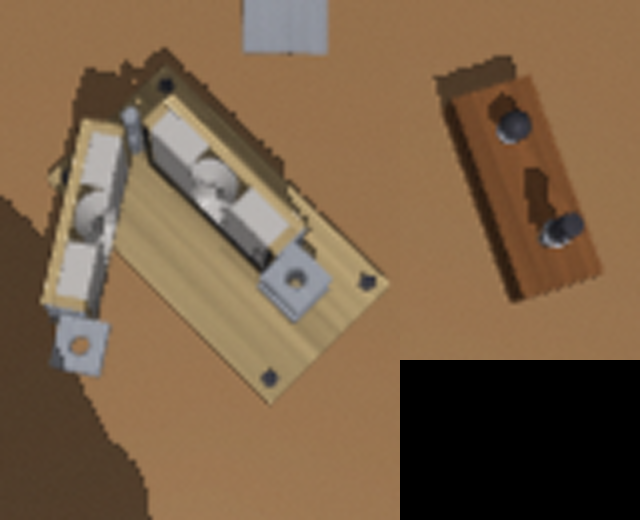

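```bash
cat > fit.py <<'E'
from h import *
from scipy.optimize import least_squares
f=lambda c,o:(np.array(c)+.5)/4-.5+np.array(o)
o=(200,140)
pts=[((-75,0,122),f((296,280),o)),((85,0,122),f((131,114),o)),((-118,-62.5,18),f((389,283),o)),((-118,62.5,18),f((270,404),o)),((75,-31,122),f((172,96),o)),((-55,-31,122),f((305,219),o))]
def W(p,m):
    c,s=np.cos(p[2]),np.sin(p[2]); return np.array([p[0]+c*m[0]-s*m[1],p[1]+s*m[0]+c*m[1],m[2]])
def res(p): return np.concatenate([proj('top',W(p,np.array(m)/1e3))-q for m,q in pts])
r=least_squares(res,[.53,0,.8],loss='soft_l1'); p=r.x
print(p,np.degrees(p[2]),res(p).reshape(-1,2).round(1))
h=W(p,(.085,0,.122));l=W(p,(-.075,0,.122));print('hinge',h,'lug',l)
m=atz('top',*f((81,346),o),.105);d=m-h;print('mlug',m,np.linalg.norm(d[:2]))
print('door',p[2]+np.pi-np.arctan2(d[1],d[0]))
print('pintop',atz('top',*f((573-400,221),(320,170)),.120), 'ball',atz('top',*f((515-400,125),(320,170)),.07))
E
python3 fit.py
```

```text
[ 0.53099562 -0.00129787  0.79649914] 45.63603903646206 [[-0.1 -0.6]
 [-0.6 -0.1]
 [ 0.5  0.2]
 [ 0.1  0.2]
 [-0.2 -0.8]
 [ 0.4  1.5]]
hinge [0.5904288  0.05946971 0.122     ] lug [ 0.47855459 -0.05491631  0.122     ]
mlug [0.43280016 0.08845348 0.105     ] 0.1602711684040293
door 0.9783417599957005
pintop [ 0.43944896 -0.2929512   0.12      ] ball [ 0.51378704 -0.26769965  0.07      ]
```

```bash
cat >> h.py <<'E'
def plan(tgt,yaw,n,cl,start=None):
    o=telemetry.get_obs(); p=np.array(o['tool_pos'])*1e3; y0=o['tool_rot'][2]
    if start is not None: p=np.array(start[:3]);y0=start[3]
    dy=(yaw-y0+180)%360-180; d=(np.array(tgt)-p)/n; out=[]
    for i in range(n):
        y=np.radians(y0+dy*i/n)
        tx=[np.cos(y),np.sin(y)];ty=[np.sin(y),-np.cos(y)]
        out.append(f"{d[0]*tx[0]+d[1]*tx[1]:.0f} {d[0]*ty[0]+d[1]*ty[1]:.0f} {-d[2]:.0f} {-np.radians(dy)/n:.3f} {cl}")
    print("; ".join(out))
E
python3 -c "
from h import *
plan((488,155,215),45.6,16,255)"
```

```text
-24 -19 0 0.121 255; -26 -16 0 0.121 255; -28 -13 0 0.121 255; -29 -10 0 0.121 255; -30 -6 0 0.121 255; -31 -2 0 0.121 255; -31 1 0 0.121 255; -30 5 0 0.121 255; -30 9 0 0.121 255; -28 12 0 0.121 255; -27 16 0 0.121 255; -25 19 0 0.121 255; -22 21 0 0.121 255; -19 24 0 0.121 255; -16 26 0 0.121 255; -13 28 0 0.121 255
```

>>> arm_command(series="-24 -19 0 0.121 255; -26 -16 0 0.121 255; -28 -13 0 0.121 255; -29 -10 0 0.121 255; -30 -6 0 0.121 255; -31 -2 0 0.121 255; -31 1 0 0.121 255; -30 5 0 0.121 255; -30 9 0 0.121 255; -28 12 0 0.121 255; -27 16 0 0.121 255; -25 19 0 0.121 255; -22 21 0 0.121 255; -19 24 0 0.121 255; -16 26 0 0.121 255; -13 28 0 0.121 255")

```text
time_s: 1.48
tool_pos: [0.4882, 0.1556, 0.2225]
tool_rot: [-180.0, -0.0, 45.0]
force: [-0.1, 1.0, -0.6]
grip_width: 0.001
grasp_force: 0.0
```

>>> arm_command(series="0 0 35 0 255; 0 0 35 0 255; 0 0 35 0 255; 0 0 35 0 255; -7 7 0 0 255; -7 7 0 0 255; -7 7 0 0 255; -7 7 0 0 255; -7 7 0 0 255; -7 7 0 0 255; -7 7 0 0 255; -7 7 0 0 255; -7 7 0 0 255; -7 7 0 0 255; -7 7 0 0 255; 0 0 0 0 255")

```text
time_s: 2.82
tool_pos: [0.4888, 0.0449, 0.0826]
tool_rot: [179.9, 0.0, 45.1]
force: [-0.3, -0.1, -0.8]
grip_width: 0.0009
grasp_force: 0.0
```

>>> arm_command(series="-7 3 0 0 255; -7 3 0 0 255; -7 3 0 0 255; -7 3 0 0 255; 0 2 0 0 255; 0 0 0 0 255; 0 0 0 0 255")

```text
time_s: 3.4
tool_pos: [0.479, 0.0182, 0.0826]
tool_rot: [180.0, -0.0, 45.3]
force: [0.6, 0.1, 0.2]
grip_width: 0.0004
grasp_force: 0.0
```

```bash
python3 - <<'E'
from h import *
o=telemetry.get_obs();print(o['force'],o['tool_pos'])
im=cams.read_camera('wrist');a=cv2.resize(im,None,fx=1.3,fy=1.3)
t=cams.read_camera('top');cv2.imwrite('pics/w1.png',a);cv2.imwrite('pics/t1.png',cv2.resize(t[130:270,190:320],None,fx=4,fy=4))
E
```

```text
[0.64183141 0.12583016 0.1515373 ] [0.47901759 0.01820132 0.08258467]
```

View pics/w1.png

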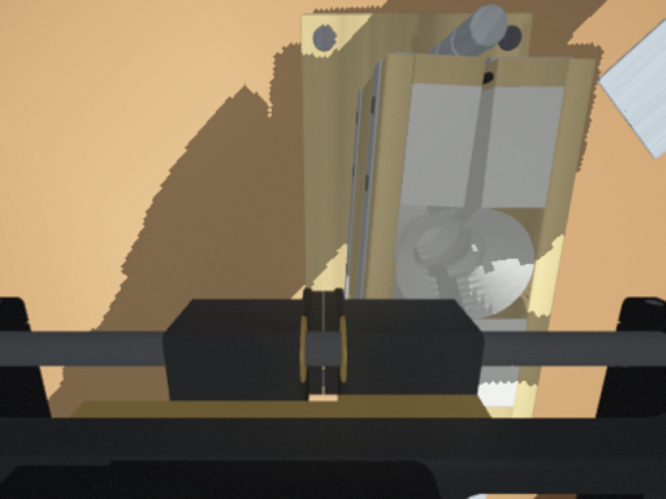

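>>> arm_command(series="0 2 0 0 255; 0 1 0 0 255; 0 0 0 0 255; 0 0 0 0 255")

```text
time_s: 3.83
tool_pos: [0.4809, 0.0163, 0.0825]
tool_rot: [-180.0, 0.0, 45.3]
force: [-1.1, 0.2, 1.3]
grip_width: 0.0004
grasp_force: 0.5
```

>>> arm_command(series="0 1 0 0 255; 0 1 0 0 255; 0 0 0 0 255; 0 0 0 0 255")

```text
time_s: 4.17
tool_pos: [0.4825, 0.0148, 0.0825]
tool_rot: [180.0, -0.0, 45.3]
force: [-0.6, 0.5, 0.1]
grip_width: 0.0006
grasp_force: 0.4
```

>>> arm_command(series="0 1 0 0 255; 0 0 0 0 255; 0 0 0 0 255")

```text
time_s: 4.42
tool_pos: [0.4832, 0.0141, 0.0826]
tool_rot: [180.0, -0.0, 45.3]
force: [-1.6, -0.3, -0.8]
grip_width: 0.0003
grasp_force: 0.5
```

>>> arm_command(series="0 1 0 0 255; 0 0 0 0 255; 0 0 0 0 255")

```text
time_s: 4.67
tool_pos: [0.4837, 0.0136, 0.0825]
tool_rot: [-180.0, 0.0, 45.3]
force: [-1.8, 0.8, 0.8]
grip_width: 0.0006
grasp_force: 1.0
```

>>> arm_command(series="0 1 0 0 255; 0 0 0 0 255; 0 0 0 0 255")

```text
time_s: 4.92
tool_pos: [0.484, 0.013, 0.0825]
tool_rot: [-179.9, 0.0, 45.3]
force: [-3.7, 1.4, 2.7]
grip_width: 0.0006
grasp_force: 2.3
```

>>> arm_command(series="0 1 0 0 255; 0 0 0 0 255; 0 1 0 0 255; 0 0 0 0 255; 0 0 0 0 255")

```text
time_s: 5.33
tool_pos: [0.4844, 0.0123, 0.0824]
tool_rot: [-179.8, 0.1, 45.3]
force: [-7.4, 2.9, 5.7]
grip_width: 0.0001
grasp_force: 4.2
```

>>> arm_command(series="0 -15 0 0 255; 0 -20 -5 0 255; 0 0 -38 0 120; 0 0 -38 0 0; 0 0 -38 0 0; -15 12 -28 0 0; -25 22 0 0 0; -25 22 0 0 0; -26 22 0 0 0; 0 0 0 0 0; 0 0 0 0 0")

```text
time_s: 6.25
tool_pos: [0.4533, -0.086, 0.2303]
tool_rot: [179.9, -0.1, 45.0]
force: [-0.3, 0.8, 0.1]
grip_width: 0.0524
grasp_force: 0.0
```

```bash
python3 - <<'E'
from h import *
o=telemetry.get_obs();print(o['tool_pos'],o['tool_rot'],o['force'])
snap('wrist','w2.png',1.5)
print(proj('wrist',(.4786,-.0549,.122),o)*1.5, proj('wrist',(.5904,.0595,.122),o)*1.5)
E
```

```text
[ 0.45331423 -0.0860452   0.2302724 ] [ 1.79867764e+02 -1.41087642e-01  4.50165434e+01] [-0.25554134  0.79708605  0.06404605]
[365.87508362 224.9224276 ] [361.24081318 -82.87377737]
```

View pics/w2.png

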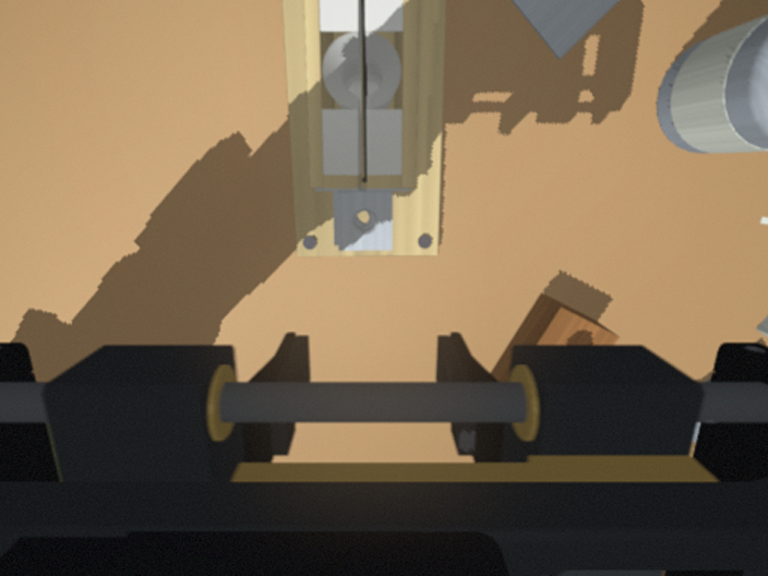

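```bash
python3 - <<'E'
from h import *
o=telemetry.get_obs();print(o['tool_pos'])
print(atz('wrist',363/1.5,217/1.5,.122,o), atz('wrist',362/1.5,30/1.5,.122,o),atz('wrist',310/1.5,241/1.5,.018,o),atz('wrist',425/1.5,240/1.5,.018,o))
plan((397,-305,220),18.8,8,0)
E
```

```text
[ 0.45332601 -0.08411271  0.22999501]
[ 0.48063766 -0.04812469  0.122     ] [0.55300236 0.024709   0.122     ] [ 0.42361025 -0.03707796  0.018     ] [ 0.49511274 -0.10684453  0.018     ]
-25 14 1 0.058 0; -24 16 1 0.058 0; -23 17 1 0.058 0; -22 18 1 0.058 0; -21 20 1 0.058 0; -19 21 1 0.058 0; -18 22 1 0.058 0; -17 23 1 0.058 0
```

>>> arm_command(series="-25 14 1 0.058 0; -24 16 1 0.058 0; -23 17 1 0.058 0; -22 18 1 0.058 0; -21 20 1 0.058 0; -19 21 1 0.058 0; -18 22 1 0.058 0; -17 23 1 0.058 0; 0 0 0 0 0; 0 0 0 0 0; 0 0 0 0 0")

```text
time_s: 7.22
tool_pos: [0.3963, -0.3036, 0.2214]
tool_rot: [-180.0, -0.0, 18.9]
force: [-0.8, 0.3, -0.6]
grip_width: 0.087
grasp_force: 0.0
```

```bash
python3 - <<'E'
from h import *
o=telemetry.get_obs();print(o['tool_pos'],o['tool_rot'],o['grip_width'])
np.save('o3.npy',o,allow_pickle=True)
snap('wrist','w3.png',1.5)
print(telemetry.get_obs()['tool_pos'])
E
```

```text
[ 0.39629099 -0.3036364   0.22136744] [-1.79987871e+02 -1.62489606e-02  1.88854539e+01] 0.08700064472825236
[ 0.39638746 -0.30329749  0.22136576]
```

View pics/w3.png

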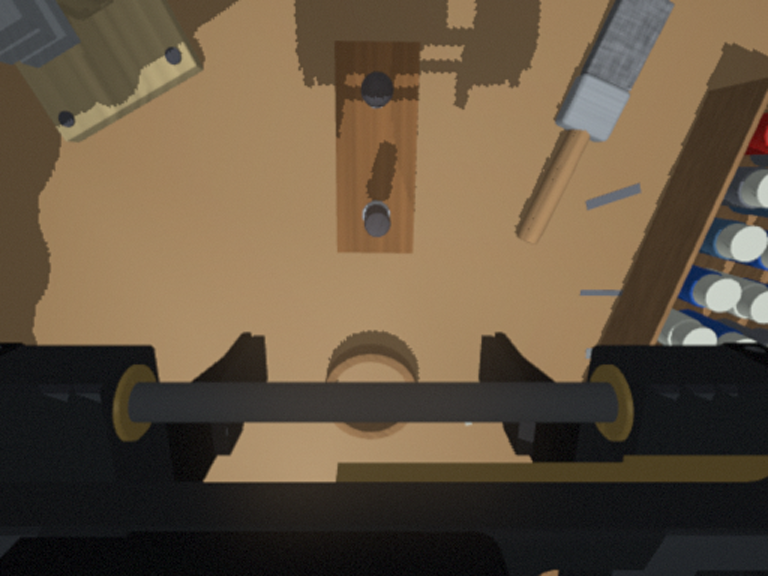

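```bash
python3 - <<'E'
from h import *
o=telemetry.get_obs()
Rt=R.from_euler('xyz',o['tool_rot'],degrees=True).as_matrix()
for u,v,z in [(376,227,.12),(377,212,.076),(377,89,.07)]:
  w=atz('wrist',u/1.5,v/1.5,z,o); print(w, Rt.T@(w-o['tool_pos'])*1e3)
E
```

```text
[ 0.43405302 -0.29232004  0.12      ] [ 39.15799167   1.87330735 101.37730637]
[ 0.4386427  -0.29184185  0.076     ] [ 43.64080593   2.92523935 145.37834824]
[ 0.51440212 -0.26565058  0.07      ] [123.7977563    2.73709389 151.40332787]
```

>>> arm_command(series="22 1 0 0 0; 21 1 0 0 0; 0 0 35 0 0; 0 0 35 0 0; 0 0 35 0 0; 0 0 25 0 0; 0 0 7 0 0; 0 0 0 0 0; 0 0 0 0 255; 0 0 0 0 255; 0 0 0 0 255; 0 0 0 0 255; 0 0 0 0 255; 0 0 0 0 255", squeeze=35)

```text
time_s: 8.43
tool_pos: [0.4369, -0.2934, 0.0852]
tool_rot: [180.0, -0.1, 18.7]
force: [0.8, 0.1, 0.1]
grip_width: 0.055
grasp_force: 0.0
```

>>> arm_command(series="0 0 0 0 255; 0 0 0 0 255; 0 0 0 0 255; 0 0 0 0 255; 0 0 0 0 255; 0 0 0 0 255; 0 0 0 0 255; 0 0 0 0 255; 0 0 0 0 255")

```text
time_s: 9.18
tool_pos: [0.4365, -0.293, 0.0845]
tool_rot: [-180.0, -0.0, 18.7]
force: [0.6, 1.5, 0.4]
grip_width: 0.0149
grasp_force: 35.0
```

```bash
python3 - <<'E'
from h import *
plan((480,-53,235),45.6,10,255,start=(436.5,-293,225,18.7))
c=cams.calibration('wrist');H=np.linalg.inv(np.array(c['hand_eye']));K=np.array(c['K'])
for z in (0,.013,.075,.103): q=K@(H@[0,0,z,1])[:3]; print(z,q[:2]/q[2])
E
```

```text
12 -21 -1 -0.047 255; 13 -21 -1 -0.047 255; 14 -20 -1 -0.047 255; 15 -19 -1 -0.047 255; 16 -19 -1 -0.047 255; 16 -18 -1 -0.047 255; 17 -17 -1 -0.047 255; 18 -16 -1 -0.047 255; 19 -16 -1 -0.047 255; 20 -15 -1 -0.047 255
0 [248.80046143 238.45875409]
0.013 [248.76014182 229.95356893]
0.075 [248.62372533 201.17731043]
0.103 [248.58149788 192.26967773]
```

>>> arm_command(series="0 0 -30 0 255; 0 0 -40 0 255; 0 0 -40 0 255; 0 0 -30 0 255; 11 -21 -1 -0.047 255; 12 -21 -1 -0.047 255; 13 -20 -1 -0.047 255; 14 -19 -1 -0.047 255; 14 -19 -1 -0.047 255; 14 -18 -1 -0.047 255; 15 -17 -1 -0.047 255; 16 -16 -1 -0.047 255; 17 -16 -1 -0.047 255; 18 -15 -1 -0.047 255; 0 0 0 0 255; 0 0 0 0 255; 0 0 0 0 255; 0 0 0 0 255")

```text
time_s: 10.68
tool_pos: [0.4673, -0.0628, 0.2344]
tool_rot: [180.0, 0.0, 45.5]
force: [-0.5, 0.2, -0.4]
grip_width: 0.015
grasp_force: 35.0
```

```bash
python3 - <<'E'
from h import *
o=telemetry.get_obs();print(o['tool_pos'],o['tool_rot'],o['grip_width'],o['force'])
np.save('o4.npy',o,allow_pickle=True)
im=cams.read_camera('wrist');cv2.imwrite('pics/w4full.png',im)
cv2.imwrite('pics/w4.png',cv2.resize(im[130:260,180:320],None,fx=4.5,fy=4.5,interpolation=cv2.INTER_CUBIC))
E
```

```text
[ 0.46726934 -0.06282591  0.23443794] [1.79993492e+02 1.65366638e-02 4.55223724e+01] 0.01499308328558595 [-0.45658318  0.19925907 -0.43420335]
```

View pics/w4.png

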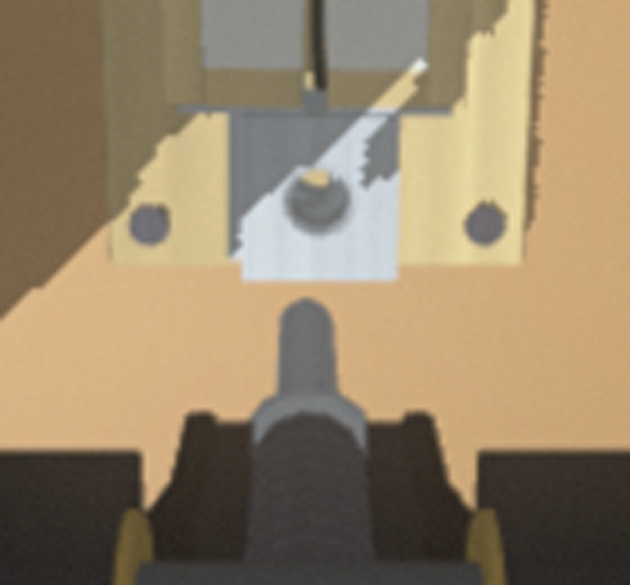

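```bash
python3 - <<'E'
from h import *
o=np.load('o4.npy',allow_pickle=True).item()
Rt=R.from_euler('xyz',o['tool_rot'],degrees=True).as_matrix();T=np.array(o['tool_pos'])
def tool(c,z):
  w=atz('wrist',(c[0]+.5)/4.5-.5+180,(c[1]+.5)/4.5-.5+130,z,o); return Rt.T@(w-T)*1e3
tz=T[2]-.075
for c in [(306,305),(306,310)]: print('tip',tool(c,tz))
print('collar',tool((310,440),T[2]-.009)) 
print('hole',tool((318,203),.122), Rt@tool((318,203),.122)/1e3+T)
E
```

```text
tip [ 3.55034825 -0.87669893 74.99887933]
tip [ 2.55591208 -0.87710352 74.9991663 ]
collar [ 3.63713285 -0.16365153  8.9989321 ]
hole [ 15.14751937   1.62839587 112.43376042] [ 0.47903044 -0.05319079  0.122     ]
```

>>> arm_command(series="6 1 0 0 255; 6 1 0 0 255; 0 0 15 0 255; 0 0 15 0 255; 0 0 0 0 255; 0 0 0 0 255; 0 0 0 0 255")

```text
time_s: 11.32
tool_pos: [0.4779, -0.0543, 0.2052]
tool_rot: [180.0, -0.0, 45.6]
force: [-0.2, -0.3, -0.4]
grip_width: 0.015
grasp_force: 35.0
```

```bash
python3 - <<'E'
from h import *
o=telemetry.get_obs();print(o['tool_pos'],o['tool_rot'],o['grip_width'],o['force'])
np.save('o5.npy',o,allow_pickle=True)
im=cams.read_camera('wrist')
a=cv2.resize(im[150:250,200:300],None,fx=5.5,fy=5.5,interpolation=cv2.INTER_CUBIC)
cv2.imwrite('pics/w5.png',a)
E
```

```text
[ 0.47787051 -0.05431064  0.20521531] [ 1.79964317e+02 -2.91337627e-02  4.56477990e+01] 0.014953448403327973 [-0.1577096  -0.26880802 -0.43355907]
```

View pics/w5.png

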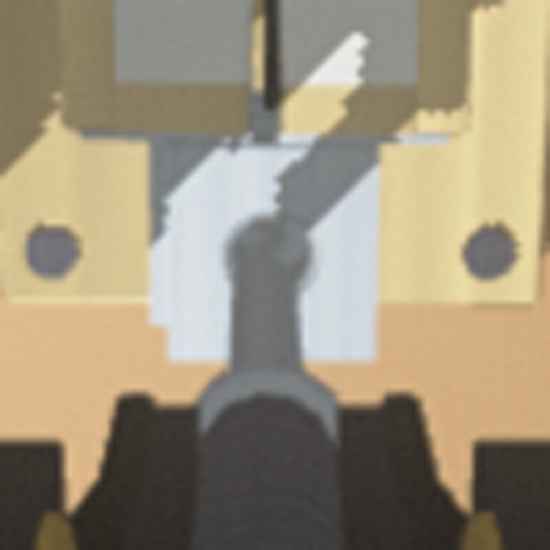

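>>> arm_command(series="0 0 4 0 255; 0 0 4 0 255; 0 0 3 0 255; 0 0 3 0 255; 0 0 3 0 255; 0 0 3 0 255; 0 0 0 0 255; 0 0 0 0 255")

```text
time_s: 12.03
tool_pos: [0.4772, -0.0544, 0.1844]
tool_rot: [-180.0, 0.0, 45.6]
force: [-0.5, 0.1, -1.1]
grip_width: 0.0149
grasp_force: 35.0
```

>>> arm_command(series="0 0 3 0 255; 0 0 3 0 255; 0 0 3 0 255; 0 0 3 0 255; 0 0 3 0 255; 0 0 0 0 255; 0 0 0 0 255")

```text
time_s: 12.62
tool_pos: [0.4772, -0.0544, 0.1692]
tool_rot: [-180.0, 0.0, 45.6]
force: [1.9, -1.2, -2.3]
grip_width: 0.0151
grasp_force: 35.0
```

>>> arm_command(series="0 0 3 0 255; 0 0 3 0 255; 0 0 3 0 255; 0 0 3 0 255; 0 0 3 0 255; 0 0 0 0 255; 0 0 0 0 255")

```text
time_s: 13.2
tool_pos: [0.4773, -0.0543, 0.1541]
tool_rot: [180.0, 0.0, 45.7]
force: [1.9, -0.3, -2.7]
grip_width: 0.0145
grasp_force: 35.0
```

>>> arm_command(series="0 0 4 0 255; 0 0 4 0 255; 0 0 4 0 255; 0 0 3 0 255; 0 0 2 0 255; 0 0 1 0 255; 0 0 0 0 255; 0 0 0 0 255")

```text
time_s: 13.87
tool_pos: [0.4775, -0.0543, 0.1364]
tool_rot: [180.0, -0.0, 45.7]
force: [2.1, 0.5, -2.5]
grip_width: 0.0152
grasp_force: 35.0
```

>>> arm_command(series="0 0 1 0 255; 0 0 1 0 255; 0 0 1 0 255; 0 0 0 0 255; 0 0 0 0 255")

```text
time_s: 14.28
tool_pos: [0.4777, -0.0542, 0.1346]
tool_rot: [180.0, -0.1, 45.7]
force: [-0.6, 0.7, 5.9]
grip_width: 0.0147
grasp_force: 35.0
```

>>> arm_command(series="0 0 0 0 0; 0 0 0 0 0; 0 0 0 0 0; 0 0 0 0 0; 0 0 0 0 0; 0 0 0 0 0; 0 0 -20 0 0; 0 0 -30 0 0; 0 0 -30 0 0; 20 0 0 0 0; 33 0 0 0 0; 33 0 0 0 0; 0 0 0 0 0; 0 0 0 0 0; 0 0 0 0 0")

```text
time_s: 15.53
tool_pos: [0.5369, 0.0065, 0.2131]
tool_rot: [-180.0, 0.1, 45.6]
force: [-0.1, -1.0, -0.8]
grip_width: 0.0867
grasp_force: 0.0
```

```bash
python3 - <<'E'
from h import *
o=telemetry.get_obs();print(o['tool_pos'],o['tool_rot'],o['grip_width'],o['force'])
a=cv2.resize(cams.read_camera('wrist'),None,fx=.9,fy=.9,interpolation=cv2.INTER_AREA)
t=cv2.resize(cams.read_camera('scene')[130:240,200:320],None,fx=2.8,fy=2.8,interpolation=2)
t=cv2.copyMakeBorder(t,0,max(0,a.shape[0]-t.shape[0]),0,0,0)[:a.shape[0]]
cv2.imwrite('pics/w6.png',np.hstack([a,t]));print(a.shape,t.shape)
E
```

```text
[0.53693442 0.00645239 0.21307778] [-1.79995393e+02  1.01706479e-01  4.56394039e+01] 0.08674272834916086 [-0.11773308 -0.97937579 -0.78703794]
(346, 461, 3) (346, 336, 3)
```

View pics/w6.png

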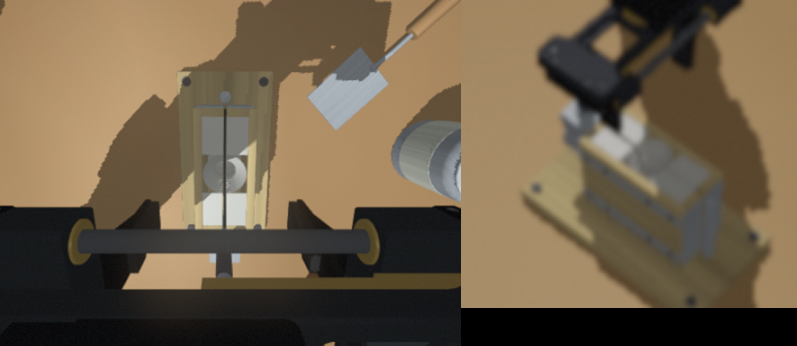

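>>> arm_command(series="0 0 30 0 0; 0 0 30 0 0; 0 0 30 0 0; 0 0 25 0 0; 0 0 13 0 0; 0 0 0 0 0; 0 0 0 0 0; 0 0 0 0 255; 0 0 0 0 255; 0 0 0 0 255; 0 0 0 0 255; 0 0 0 0 255; 0 0 0 0 255; 0 0 0 0 255; 0 0 0 0 255; 0 0 0 0 255", squeeze=25)

```text
time_s: 16.97
tool_pos: [0.5393, 0.0058, 0.0863]
tool_rot: [179.8, -0.1, 45.7]
force: [4.3, -3.1, -1.0]
grip_width: 0.0602
grasp_force: 25.1
```

>>> arm_command(series="0 1 0 0 255; 0 0 0 0 255; 0 0 0 0 255; 0 0 0 0 255; 0 0 0 0 255; 0 0 0 0 255", squeeze=30)

```text
time_s: 17.47
tool_pos: [0.5394, 0.0058, 0.0864]
tool_rot: [179.8, -0.1, 45.7]
force: [4.5, -4.2, 2.1]
grip_width: 0.0599
grasp_force: 30.1
```

```bash
python3 - <<'E'
from h import *
a=cv2.resize(cams.read_camera('top')[140:260,200:310],None,fx=3.6,fy=3.6,interpolation=2)
t=cv2.resize(cams.read_camera('scene')[120:240,200:310],None,fx=3.6,fy=3.6,interpolation=2)
cv2.imwrite('pics/end.png',np.hstack([a,t]));print(telemetry.get_obs()['force'])
print((proj('top',(.479,-.053,.17))-[200,140])*3.6,(proj('scene',(.479,-.053,.17))-[200,120])*3.6+[396,0])
E
```

```text
[ 4.27575217 -3.16873056  2.81802623]
[264.91303886 236.26402694] [549.0332866  135.40596581]
```

View pics/end.png

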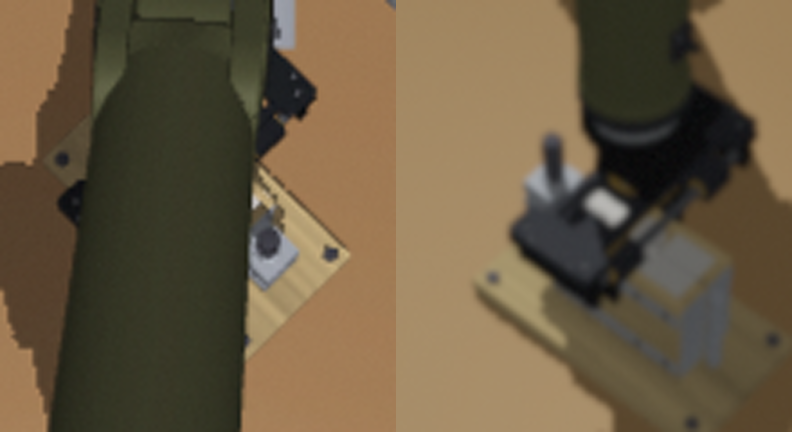

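The pin stands upright with its collar on the top lug: its handle top is at (552,140) in the scene crop, where (549,135) was expected. The gripper holds both halves at 30 N, with 60 mm between the fingers, so the seal is pressed in.

```bash
python3 -c "
from cell import env
print(env.sign_off())"
```

```text
the job is handed in; nothing more can be done
None
```

The mould is shut, the long pin is through the lugs with its collar on the top lug, and I handed the job in while the gripper held the seam at 30 N; the sign-off returned no verdict.

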